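# Stand the baking tray up in its rack and close the keeper

## Task

Put the small metal baking tray away in the empty front slot of the wire rack: push it up to the rack's low front rail, then tip it up on the rim at the rack so that this rim stands on the worktop behind the rail and the tray leans back with its hollow side against the wires, gently, without letting it fall or bang. Then swing the keeper arm in until its rubber ball rests snugly on the tray's underside, without forcing it, and leave the mug, the pepper mill and the glass where they are.

Things in the scene. Friction and masses are not known exactly. Their poses are not given: they have to be found in the camera images.
- rack: Wire rack fixed to the worktop, 260 mm wide (y). Origin: worktop, mid foot of its front frame; x points from the tray into the rack, z up. The frame leans back 25 deg: its face runs from x 0, z 0 to x 63, z 140 mm. A rail, 7 mm wire, lies on the worktop along y at x = -30. The empty slot is between them (x -26 to 0), its floor the worktop. A wooden board stands behind, top z 165 mm.
- slot_mid (a point): Middle of the slot's floor: on the worktop, between rail and front frame, 13 mm to the tray's side of the rack's origin; axes as the rack.
- tray: Loose folded-metal baking tray, 0.25-0.46 kg, flat, hollow side up. Origin: centre of underside; x to the rack, z up. 163 (x) x 195 mm over the rim, 26 high; flat bottom 124 x 156; steep 3 mm walls; a flat rim juts 14 mm out all round, rolled edge 5 mm thick, underside 21 mm up: a finger slanting at 45 deg fits under. The far rim passes above the rail; the bottom's edge stops at it.
- near_rim (a point): Middle of the rolled edge farthest from the rack as the tray lies (79 mm from the tray's centre, 24 mm above its underside), axes as the tray.
- far_rim (a point): Middle of the rolled edge on the rack's side (79 mm from the tray's centre, 24 mm above its underside), axes as the tray.
- keeper (a joint): Angle of the keeper arm about its upright pivot, rad: at 0 it points along the rack's -y, across the slot; grows as it swings out away from the rack (1.57 points along the rack's -x; up to 2.4), below 0 it swings in towards the wires (to -0.6). Its ball meets the standing tray a little below 0, depending on how the tray leans. It stays where left (friction 0.1 N m, 1 N at its end).
- keeper_pivot (a point): The keeper's pivot axis at the height of the arm: in the rack's frame x = -12, y = +130, z = 90 mm.
- keeper_end (a point): Centre of the 16 mm black rubber ball at the free end of the keeper arm (8 mm wire, 110 mm from the pivot, 90 mm above the worktop); the ball is 8 mm in radius, so it touches the tray's underside when its centre is 8 mm from it.
- mug: Bystander: white mug, 95 x 126 x 58 mm, origin at the centre of its underside.
- pepper_mill: Bystander: wooden pepper mill, 58 mm thick, 170 mm tall, origin at the centre of its underside.
- tumbler: Bystander: plain drinking glass, 81 mm wide, 91 mm tall, origin at the centre of its underside.

How it is judged:
On the way, in this order (a step that is already met when the one before it is completed fails the run):
1. the tray stands on its far rim in the slot, leaning back on the wires (x of far_rim in the frame of slot_mid between -0.018 and 0.02 m and height (world z) of far_rim below 0.012 m and angle between tray's own z axis and vertical above 1.9 rad and height (world z) of near_rim above 0.11 m), for 0.2 s.
2. the keeper's ball rests on the tray's underside (z of keeper_end in the frame of tray above -0.0098 m and value of joint keeper below 0.1 rad), for 0.2 s.
At the end, for the whole second after the job is handed in: Tray at rest in the front slot: far rim on the worktop between rail and wires, within 45 mm of mid-slot sideways, square to the rack within 0.15 rad, leaning back on the wires (hollow side to them, over 0.33 rad past upright); the keeper swung in, its ball on the tray (within 1.8 mm) (all of step 1 and all of step 2 and y of far_rim in the frame of slot_mid between -0.045 and 0.045 m and angle between the y axis of tray and the y axis of rack, either way round below 0.15 rad and linear speed of tray below 0.01 m/s and angular speed of tray below 0.1 rad/s); the robot touches nothing.
It fails at once if the tray falls or is banged about (turns faster than 4 rad/s) (angular speed of tray above 4 rad/s).
It fails at once if the rack or its keeper is forced (fingers press on it with over 20 N) (contact force between the fingers and rack above 20 N).
It fails at once if the tray is lifted off instead of tipped up on its far rim (height (world z) of far_rim above 0.06 m).
It fails at once if the mug, the pepper mill or the glass is pushed away (distance of any of mug, pepper_mill, tumbler from where it was at the start of the episode above 0.02 m).
It also fails if it takes over 72 s, if anything falls off the work surface, if the arm or the gripper's body presses on something with over 40 N, if the wrist force passes 120 N, or if a joint passes its speed limit or range.

## Robot

A 7-joint arm with a two-finger parallel gripper is mounted at the origin on a cart in front of the work surface, level with it; the furniture and walls round the work are solid. World frame = base frame: x ahead of the robot, y to its left, z up, the work surface at z = 0. Lengths are in m, angles in rad, forces in N, time in s.
With the tool pointing down it reaches from about 0.35 to 0.9 m from the base axis. Payload 8.1 kg.
Tool frame: the origin (TCP) lies on the centre line of the jaws, within the pads' length; the fingertips stand 8 mm ahead of it and the grasp point (between the pads) lies 11 mm behind it (arm.tcp_to_tips is the distance from the TCP to the fingertips, in m); z points along the fingers, y is the line along which they close (so a half turn about z gives the same grasp; the last joint's range is limited). The gripper opens to 92 mm and grips with 3 to 60 N. Pads are 19 mm wide; open, the fingers measure 130 mm over their backs; the gripper's body (75 mm by 190 mm) begins 47 mm behind the grasp point.
Start: joints at [-1.408, 0.434, 0.025, 1.573, -0.012, 1.134, -0.075], TCP at [0.164, 0.603, 0.235] pointing down, gripper open.
Joint ranges: [-2.62, 2.62], [-0.44, 2.09], [-1.27, 1.32], [0.08, 2.57], [-1.32, 4.46], [0.12, 2], [-2.74, 2.74]. Speed limits (rad/s): [2.22, 2.22, 3.01, 3.01, 3.14, 3.14, 3.14].

## Interface

Orientations are given as a unit quaternion [x, y, z, w].
In Python, from bench import arm, capture, get_calibration, ticket gives the robot as it stands.
- The arm moves only by the tool play_rows, never from a script. Its argument "moves" is a list that holds one entry, the list of rows, each a list of 7 numbers: the turn, a rotation vector about the tool's x, y, z in degrees, then the shift along the tool's x, y, z in m, then the closure, from -1 (fully open) to 1 (shut). A call has 1 to 10 rows; each row shifts and turns the commanded pose from where the row before left it, along the tool's axes as they then stand; what a row does not reach is not made up. A row lasts 1/8 s, in which the tool goes at most 62.5 mm and 10.7 degrees, less where a joint would pass 70% of its speed; a pose out of reach is approached as far as the arm can. A call with a gripper value outside its range is refused whole. The fingers move at their own pace and stop on an object; "grip_force" is the grip in N (left out, the last holds). Time passes only in rows, so rows that do not move let the fingers close. It gives the time, the measured TCP pose, the force, the opening and the grip force at its end, in the units of the state.
- arm.read_state(): the state, without advancing time (a new reading comes with each control period).
- capture(name): name is "side" or "top"; returns the picture (480x640x3 uint8, red, green, blue); there is no depth.
- get_calibration(name): a dict with "fx", "fy", "cx", "cy" (pixels), "rvec" (rotation vector, rad) and "tvec" (3), from world to camera coordinates, as OpenCV has them. Camera axes: x right, y down, z forward; pixel columns grow to the right and rows downward; lengths in m; the calibration is good to about 2 mm. A picture is of the moment at which its call begins. get_calibration takes no time and is no camera call.
- ticket.finish_job(): hands the job in; it is judged then, once.
The state is a dict: "time_s": time; "joints": joint angles; "joint_velocities": joint speeds; "effort": joint torques, N m; "eef_pos": TCP position; "eef_rot": TCP orientation; "force": force on the tool from outside, world axes, zero at the start; "ft_torque": the same for the moment, N m; "gripper_width": finger opening in m; "grasp_force": force on a finger pad.
Only numpy, scipy, OpenCV 4.12 (cv2) and the standard library are available. Lean on these libraries where they do the work, as an engineer would, in place of code of your own. Each camera call takes 0.05 s, during which the arm holds its last target. There are 200 camera calls.

## Working session

There is one attempt and no reset: what is moved stays moved. The work goes in short steps, Python scripts to look and compute and a tool call to move; the robot and the scene stay as the last step left them, time stands still between calls to the robot, and variables do not carry over. Pictures are saved under pics/ and viewed, at most 10 in all, crops included, and the job is handed in when it is done.

Besides the shell and the picture viewer there is one more tool, called after ">>>" in YAML: its name, and indented under it one key for each argument. play_rows: Moves the arm, as the interface text tells. Its arguments: {"type":"object","properties":{"moves":{"type":"array","items":{"type":"array","items":{"type":"array","items":{"type":"number"}}}},"grip_force":{"type":"number"}},"required":["moves"]}

```bash
mkdir -p pics; cat > h.py <<'E'
import numpy as np, cv2
from bench import arm, capture, get_calibration, ticket
def snap(n,f):
    im=cv2.cvtColor(capture(n),cv2.COLOR_RGB2BGR); cv2.imwrite('pics/'+f,im); return im
def cal(n):
    c=get_calibration(n); K=np.array([[c['fx'],0,c['cx']],[0,c['fy'],c['cy']],[0,0,1]],float)
    return K,np.array(c['rvec'],float).ravel(),np.array(c['tvec'],float).ravel()
def proj(n,P):
    K,r,t=cal(n); return cv2.projectPoints(np.array(P,float).reshape(-1,1,3),r,t,K,None)[0][:,0]
def onz(n,uv,z):
    K,r,t=cal(n); R=cv2.Rodrigues(r)[0]; C=-R.T@t
    out=[]
    for u,v in uv:
        d=R.T@np.linalg.inv(K)@[u,v,1]; out.append(C+d*(z-C[2])/d[2])
    return np.array(out)
E
python3 - <<'E'
from h import *
snap('side','s0.png');snap('top','t0.png')
for n in('side','top'):
    K,r,t=cal(n);print(n,-cv2.Rodrigues(r)[0].T@t)
s=arm.read_state();print(s['time_s'],s['eef_pos'],s['eef_rot'],s['gripper_width'],arm.tcp_to_tips)
E
```

```text
side [ 0.41314039 -0.82264744  0.78056778]
top [ 0.39419493 -0.02926832  1.11495681]
0.1 [0.16411939 0.60262933 0.2340491 ] [ 1.32549972e-01  9.91176090e-01 -6.79897481e-04 -2.26444209e-05] 0.09179983557900917 0.008
```

View pics/s0.png

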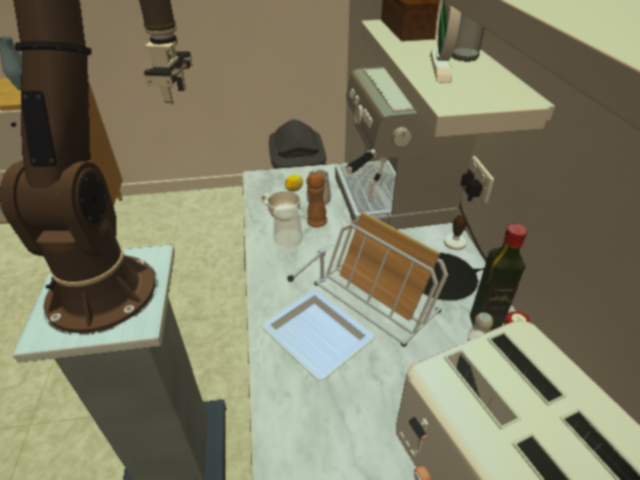

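View pics/t0.png

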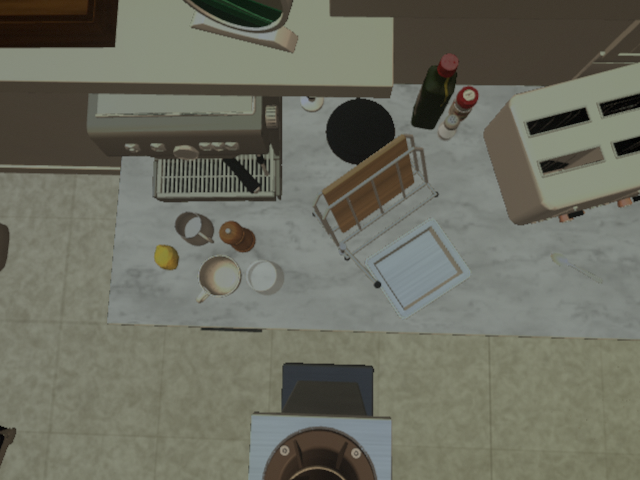

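The tray is at about (415,268) in the top view, with the rack beyond it to the upper left. The keeper ball is at about (377,285) and the glass at (262,277). I'll enlarge both views.

```bash
python3 - <<'E'
import cv2
t=cv2.imread('pics/t0.png')[125:325,295:485];cv2.imwrite('pics/t0c.png',cv2.resize(t,None,fx=3,fy=3,interpolation=cv2.INTER_CUBIC))
t=cv2.imread('pics/s0.png')[200:385,250:460];cv2.imwrite('pics/s0c.png',cv2.resize(t,None,fx=3,fy=3,interpolation=cv2.INTER_CUBIC))
E
```

```text
(no output)
```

View pics/t0c.png

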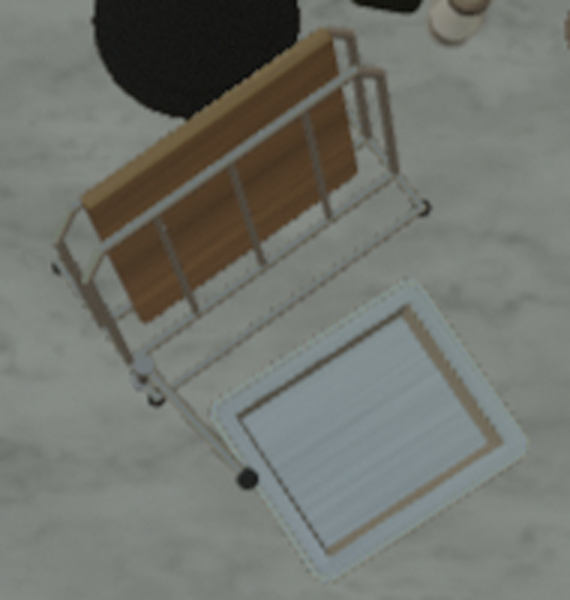

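View pics/s0c.png

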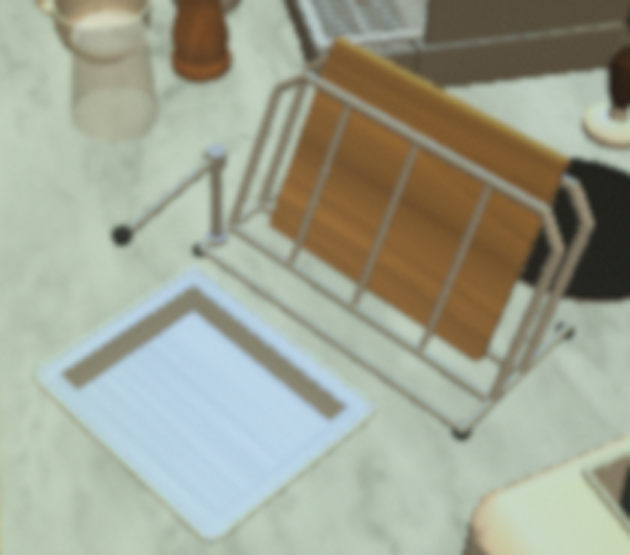

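The rail runs from crop pixel (157,398) to (425,208) in the top view. The tray corners are at (213,408), (415,280), (527,447) and (325,580), and the ball is at (248,479). I'll fit poses using both views.

```bash
cat > fit.py <<'E'
from h import *
from scipy.optimize import least_squares
T=lambda p:(295+p[0]/3,125+p[1]/3); S=lambda p:(250+p[0]/3,200+p[1]/3)
def solve(tri,x0):  # tri: list of (local pt, cam, uv)
    def W(x,p):
        c,s=np.cos(x[2]),np.sin(x[2]);return [x[0]+c*p[0]-s*p[1],x[1]+s*p[0]+c*p[1],p[2]]
    f=lambda x:np.concatenate([proj(n,[W(x,p)])[0]-uv for p,n,uv in tri])
    r=least_squares(f,x0,loss='soft_l1');return r.x,np.round(f(r.x).reshape(-1,2),1)
def tri(ut,us):
    def f(x): return np.concatenate([proj('top',[x])[0]-ut,proj('side',[x])[0]-us])
    r=least_squares(f,[.5,-.1,.05]);return r.x,np.round(r.fun,1)
E
python3 - <<'E'
from fit import *
a,b=.0815,.0975
c=[(a,b,.024),(a,-b,.024),(-a,-b,.024),(-a,b,.024)]
tp=[(213,408),(415,280),(527,447),(325,580)]; sp=[(197,268),(373,408),(213,542),(38,375)]
print('tray',*solve([(q,'top',T(p)) for q,p in zip(c,tp)]+[(q,'side',S(p)) for q,p in zip(c,sp)],[.4,-.15,.6]))
for nm,t,s in [('railL',(157,398),(200,249)),('railR',(425,208),(462,432)),('ball',(248,479),(122,235)),('pivot',(142,360),(217,152)),('topL',(92,278),(310,72)),('topR',(382,72),(545,215))]:
    print(nm,*tri(T(t),S(s)))
E
```

```text
tray [ 0.49145673 -0.21414593  0.60030754] [[-2.9 -0.7]
 [-0.1 -3.4]
 [ 3.4 -0.2]
 [-0.4  2.4]
 [-0.4 -1.9]
 [ 3.6  0.2]
 [-0.2  2.3]
 [-3.6 -0.3]]
railL [ 0.51150152 -0.05174616  0.00176553] [ 0.  -0.1 -0.1  0. ]
railR [ 0.66847621 -0.26102278  0.00288913] [ 0.  -0.1 -0.1  0. ]
ball [ 0.44603605 -0.116231    0.08997204] [ 0.  -0.3 -0.3  0. ]
pivot [ 0.528619   -0.03846793  0.09216269] [-0.   0.2  0.2 -0. ]
topL [ 0.59293853 -0.0023545   0.13114717] [ 0.5 -5.5 -6.   1.3]
topR [ 0.72788221 -0.20089945  0.14898353] [-0.1  0.5  0.4 -0.1]
```

```bash
cat >> h.py <<'E'
from scipy.spatial.transform import Rotation as Ro
yr=0.644; O=np.array([.614,-.138,0]); XR=np.array([np.cos(yr),np.sin(yr),0]); YR=np.array([-np.sin(yr),np.cos(yr),0])
def rk(x,y,z): return O+x*XR+y*YR+np.array([0,0,z])
def torack(p): d=np.array(p)-O; return np.round([d@XR,d@YR,p[2]],4)
def down(a,tilt=0): # tool down with tool y at world angle a (rad), then tilt deg about tool y
    y=[np.cos(a),np.sin(a),0]; z=[0,0,-1]; x=np.cross(y,z); return Ro.from_matrix(np.array([x,y,z]).T)*Ro.from_euler('y',tilt,degrees=True)
def plan(p0,R0,tgts):
    for p,R in tgts:
        if R is None: R=R0
        rv=(R0.inv()*R).as_rotvec(degrees=True); d=R.inv().apply(np.array(p)-p0)
        print('rot',np.round(rv,2),'n%.1f'%(np.linalg.norm(rv)/10.7),'then shift',np.round(d,4),'n%.1f'%(np.linalg.norm(d)/.0625)); p0,R0=np.array(p),R
def now():
    s=arm.read_state(); return np.array(s['eef_pos']),Ro.from_quat(s['eef_rot'])
E
python3 - <<'E'
from h import *
p,R=now()
plan(p,R,[([.4,.25,.235],R),([.432,-.255,.235],R),([.432,-.255,.235],down(.6)),([.432,-.255,.016],down(.6))])
E
```

```text
rot [0. 0. 0.] n0.0 then shift [-0.3202 -0.2783 -0.0005] n6.8
rot [0. 0. 0.] n0.0 then shift [-0.1636 -0.4788  0.0007] n8.1
rot [-7.000e-02  3.000e-02  4.039e+01] n3.8 then shift [0. 0. 0.] n0.0
rot [0. 0. 0.] n0.0 then shift [0.    0.    0.219] n3.5
```

>>> play_rows:
  moves:
    - [[0, 0, 0, -0.04, -0.035, 0, -1], [0, 0, 0, -0.04, -0.035, 0, -1], [0, 0, 0, -0.04, -0.035, 0, -1], [0, 0, 0, -0.04, -0.035, 0, -1], [0, 0, 0, -0.04, -0.035, 0, -1], [0, 0, 0, -0.04, -0.035, 0, -1], [0, 0, 0, -0.04, -0.035, 0, -1], [0, 0, 0, -0.04, -0.033, 0, -1], [0, 0, 0, 0, 0, 0, -1]]

```text
time_s: 1.23
eef_pos: [0.402, 0.2469, 0.2347]
eef_rot: [0.136, 0.991, -0.001, 0.0]
force: [-0.4, 1.2, 0.1]
gripper_width: 0.0922
grasp_force: 0.0
```

>>> play_rows:
  moves:
    - [[0, 0, 0, -0.018, -0.053, 0, -1], [0, 0, 0, -0.018, -0.053, 0, -1], [0, 0, 0, -0.018, -0.053, 0, -1], [0, 0, 0, -0.018, -0.053, 0, -1], [0, 0, 0, -0.018, -0.053, 0, -1], [0, 0, 0, -0.018, -0.053, 0, -1], [0, 0, 0, -0.018, -0.053, 0, -1], [0, 0, 0, -0.018, -0.053, 0, -1], [0, 0, 0, -0.018, -0.053, 0, -1], [0, 0, 0, 0, 0, 0, -1]]

```text
time_s: 2.48
eef_pos: [0.4305, -0.2557, 0.2347]
eef_rot: [0.135, 0.991, -0.001, 0.0]
force: [0.0, 0.5, -0.1]
gripper_width: 0.0917
grasp_force: 0.0
```

>>> play_rows:
  moves:
    - [[0, 0, 8.1, 0, 0, 0, -1], [0, 0, 8.1, 0, 0, 0, -1], [0, 0, 8.1, 0, 0, 0, -1], [0, 0, 8.1, 0, 0, 0, -1], [0, 0, 8, 0, 0, 0, -1], [0, 0, 0, 0, 0, 0, -1]]

```text
time_s: 3.22
eef_pos: [0.4314, -0.2504, 0.2344]
eef_rot: [0.465, 0.885, 0.0, -0.0]
force: [0.0, -0.6, 0.1]
gripper_width: 0.092
grasp_force: 0.0
```

```bash
python3 - <<'E'
from h import *
p,R=now();print(p,arm.read_state()['force'],arm.read_state()['time_s'])
plan(p,R,[([.432,-.255,p[2]],down(.6)),([.432,-.255,.016],down(.6))])
E
```

```text
[ 0.43139118 -0.2503793   0.23438858] [ 0.03221182 -0.61543269  0.05836482] 3.225
rot [-0.   -0.05  0.16] n0.0 then shift [-0.0042 -0.0021  0.    ] n0.1
rot [0. 0. 0.] n0.0 then shift [0.     0.     0.2184] n3.5
```

>>> play_rows:
  moves:
    - [[0, 0, 0, -0.004, -0.002, 0.045, -1], [0, 0, 0, 0, 0, 0.045, -1], [0, 0, 0, 0, 0, 0.045, -1], [0, 0, 0, 0, 0, 0.04, -1], [0, 0, 0, 0, 0, 0.025, -1], [0, 0, 0, 0, 0, 0.018, -1], [0, 0, 0, 0, 0, 0, -1]]

```text
time_s: 4.1
eef_pos: [0.431, -0.2553, 0.0157]
eef_rot: [0.465, 0.885, 0.0, -0.001]
force: [-0.3, -0.3, 0.1]
gripper_width: 0.0918
grasp_force: 0.0
```

>>> play_rows:
  moves:
    - [[0, 0, 0, 0, 0, 0, 0], [0, 0, 0, 0, 0, 0, 0.4], [0, 0, 0, 0, 0, 0, 1], [0, 0, 0, 0, 0, 0, 1], [0, 0, 0, 0, 0, 0, 1], [0, 0, 0, 0, 0, 0, 1]]
  grip_force: 12

```text
time_s: 4.85
eef_pos: [0.4315, -0.2565, 0.0168]
eef_rot: [0.467, 0.884, 0.0, 0.0]
force: [0.5, 0.2, 0.7]
gripper_width: 0.0362
grasp_force: 0.0
```

```bash
python3 - <<'E'
from h import *
s=arm.read_state();p,R=now();print(p,torack(p),s['force'],s['gripper_width'],s['grasp_force'],s['time_s'])
plan(p,R,[(p,down(.644)),(rk(-.1675,-.012,.016),None)])
im=snap('top','t1.png');cv2.imwrite('pics/t1c.png',cv2.resize(im[125:345,275:485],None,fx=2.5,fy=2.5,interpolation=cv2.INTER_CUBIC))
E
```

```text
[ 0.43148746 -0.25647872  0.01675166] [-0.2171  0.0148  0.0168] [0.50820308 0.17326587 0.73469917] 0.03622927159089009 0.0 4.85
rot [ 0.   -0.   -2.53] n0.2 then shift [0. 0. 0.] n0.0
rot [0. 0. 0.] n0.0 then shift [-0.0268  0.0496  0.0008] n0.9
```

View pics/t1c.png

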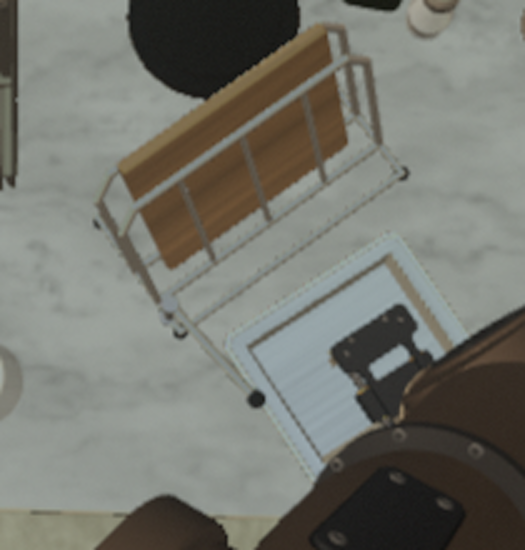

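The gripper straddles the near rim, with the inner finger in the hollow. The fingers are still closing.

>>> play_rows:
  moves:
    - [[0, 0, 0, 0, 0, 0, 1], [0, 0, 0, 0, 0, 0, 1], [0, 0, 0, 0, 0, 0, 1], [0, 0, 0, 0, 0, 0, 1], [0, 0, 0, 0, 0, 0, 1]]

```text
time_s: 5.52
eef_pos: [0.4316, -0.2564, 0.0167]
eef_rot: [0.467, 0.884, 0.0, 0.0]
force: [1.0, 0.7, -0.4]
gripper_width: 0.0197
grasp_force: 11.6
```

>>> play_rows:
  moves:
    - [[0, 0, -1.3, -0.005, 0, 0, 1], [0, 0, -1.2, -0.006, 0, 0, 1], [0, 0, 0, -0.008, 0, 0, 1], [0, 0, 0, -0.008, 0.005, 0, 1], [0, 0, 0, 0, 0.01, 0, 1], [0, 0, 0, 0, 0.01, 0, 1], [0, 0, 0, 0, 0.008, 0, 1], [0, 0, 0, 0, 0.005, 0, 1], [0, 0, 0, 0, 0, 0, 1]]

```text
time_s: 6.65
eef_pos: [0.4788, -0.2547, 0.0167]
eef_rot: [0.447, 0.895, 0.0, 0.0]
force: [1.9, 1.7, -0.2]
gripper_width: 0.0202
grasp_force: 11.7
```

```bash
python3 - <<'E'
from h import *
s=arm.read_state();p,R=now();print(p,torack(p),s['force'],s['gripper_width'],s['grasp_force'],s['time_s'])
im=snap('side','s1.png')
E
```

```text
[ 0.47875899 -0.25467344  0.01674762] [-0.1782 -0.0121  0.0167] [ 1.87393216  1.66150288 -0.1710496 ] 0.02021503509944486 11.711654216051102 6.65
```

>>> play_rows:
  moves:
    - [[0, 0, 0, 0, 0.003, 0, 1], [0, 0, 0, 0, 0.003, 0, 1], [0, 0, 0, 0, 0.002, 0, 1], [0, 0, 0, 0, 0, 0, 1]]

```text
time_s: 7.2
eef_pos: [0.4844, -0.2506, 0.0167]
eef_rot: [0.447, 0.894, 0.0, 0.0]
force: [-0.8, -0.6, 0.1]
gripper_width: 0.0201
grasp_force: 11.9
```

>>> play_rows:
  moves:
    - [[0, 0, 0, 0, 0.002, 0, 1], [0, 0, 0, 0, 0.001, 0, 1], [0, 0, 0, 0, 0, 0, 1]]

```text
time_s: 7.58
eef_pos: [0.4856, -0.2494, 0.0167]
eef_rot: [0.448, 0.894, -0.0, -0.0]
force: [-4.1, -2.7, 3.1]
gripper_width: 0.0202
grasp_force: 12.1
```

>>> play_rows:
  moves:
    - [[0, 0, 0, 0, 0, 0, -1], [0, 0, 0, 0, 0, 0, -1], [0, 0, 0, 0, 0, 0, -1], [0, 0, 0, 0, 0, 0, -1], [0, 0, 0, 0, 0, -0.03, -1], [0, 0, 0, 0, 0, -0.06, -1], [0, 0, 0, 0, 0, -0.06, -1], [0, 0, 0, 0, -0.03, 0, -1], [0, 0, 0, 0, -0.03, 0, -1], [0, 0, 0, 0, 0, 0, -1]]

```text
time_s: 8.82
eef_pos: [0.4367, -0.2864, 0.1671]
eef_rot: [0.449, 0.894, -0.0, 0.0]
force: [0.1, 0.1, 0.7]
gripper_width: 0.0919
grasp_force: 0.0
```

>>> play_rows:
  moves:
    - [[0, 0, 9, 0, 0, 0, -1], [0, 0, 9, 0, 0, 0, -1], [0, 0, 9, 0, 0, 0, -1], [0, 0, 9, 0, 0, 0, -1], [0, 0, 9, 0, 0, 0, -1], [0, 0, 9, 0, 0, 0, -1], [0, 0, 9, 0, 0, 0, -1], [0, 0, 9, 0, 0, 0, -1], [0, 0, 9, 0, 0, 0, -1], [0, 0, 9, 0, 0, 0, -1]]

```text
time_s: 10.07
eef_pos: [0.4394, -0.2841, 0.1665]
eef_rot: [0.949, 0.314, 0.0, -0.0]
force: [-0.2, -0.0, -0.1]
gripper_width: 0.0918
grasp_force: 0.0
```

>>> play_rows:
  moves:
    - [[0, 9, 0, 0, 0, 0, -1], [0, 9, 0, 0, 0, 0, -1], [0, 9, 0, 0, 0, 0, -1], [0, 9, 0, 0, 0, 0, -1], [0, 9, 0, 0, 0, 0, -1], [0, 0, 0, 0, 0, 0, -1]]

```text
time_s: 10.82
eef_pos: [0.4366, -0.2871, 0.1652]
eef_rot: [0.878, 0.289, 0.363, -0.121]
force: [0.5, -0.2, -0.5]
gripper_width: 0.0917
grasp_force: 0.0
```

```bash
python3 - <<'E'
from h import *
s=arm.read_state();p,R=now();print(p,torack(p),s['force'],s['gripper_width'],s['time_s'],np.round(s['joints'],2))
print(R.as_matrix().round(3))
t=down(yr-np.pi/2,45)
plan(p,R,[(rk(-.215,-.012,.045),t),(rk(-.206,-.012,.0165),t),(rk(-.189,-.012,.0155),t)])
im=snap('top','t2.png')[125:345,275:485];im2=snap('side','s2.png')[200:385,250:460]
cv2.imwrite('pics/c2.png',np.hstack([cv2.resize(im,(400,420),interpolation=cv2.INTER_CUBIC),cv2.resize(im2,(400,420),interpolation=cv2.INTER_CUBIC)]))
E
```

```text
[ 0.43661825 -0.28712086  0.16515881] [-0.2314 -0.0128  0.1652] [ 0.47902205 -0.17337853 -0.54246504] 0.09168942297306663 10.825 [ 0.45  0.55  0.73  2.11 -1.21  1.29  1.01]
[[ 0.57   0.595  0.567]
 [ 0.419 -0.804  0.422]
 [ 0.706 -0.003 -0.708]]
rot [ 0.15  0.05 -0.42] n0.0 then shift [-0.0734 -0.0008  0.0966] n1.9
rot [0. 0. 0.] n0.0 then shift [-0.0138 -0.      0.0265] n0.5
rot [0. 0. 0.] n0.0 then shift [ 0.0113 -0.      0.0127] n0.3
```

View pics/c2.png

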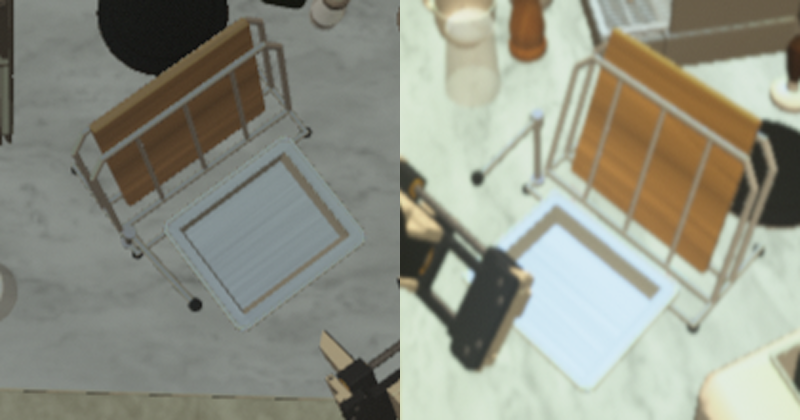

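The tray lies square against the rail with its far rim over it, and the tool is slanted at 45° behind the near rim. Next I go in under the rim.

>>> play_rows:
  moves:
    - [[0, 0, 0, -0.037, 0, 0.048, -1], [0, 0, 0, -0.037, -0.001, 0.049, -1], [0, 0, 0, -0.007, 0, 0.013, -1], [0, 0, 0, -0.007, 0, 0.013, -1], [0, 0, 0, 0, 0, 0, -1], [0, 0, 0, 0, 0, 0, -1]]

```text
time_s: 11.68
eef_pos: [0.4536, -0.272, 0.0373]
eef_rot: [0.877, 0.293, 0.36, -0.124]
force: [-0.0, 0.4, 1.3]
gripper_width: 0.0918
grasp_force: 0.0
```

```bash
python3 - <<'E'
from h import *
s=arm.read_state();p,R=now();print(p,torack(p),s['force'],s['gripper_width'],s['time_s'],np.round(s['joints'],2))
print(R.as_matrix().round(3))
t=down(yr-np.pi/2,45)
plan(p,R,[(rk(-.189,-.012,.0155),t)])
E
```

```text
[ 0.45363465 -0.27204326  0.03730115] [-0.2087 -0.0109  0.0373] [-0.00436854  0.36635707  1.31281019] 0.0917540413482959 11.675 [ 0.8   0.7   0.17  2.13 -1.31  0.94  1.17]
[[ 0.57   0.602  0.559]
 [ 0.425 -0.798  0.427]
 [ 0.703 -0.006 -0.711]]
rot [-0.36  0.31 -0.16] n0.0 then shift [-0.0015  0.0011  0.0294] n0.5
```

>>> play_rows:
  moves:
    - [[0, 0, 0, -0.007, 0, -0.003, -1], [0, 0, 0, -0.007, 0, -0.003, -1], [0, 0, 0, 0, 0, 0, -1]]

```text
time_s: 12.05
eef_pos: [0.4406, -0.2819, 0.0307]
eef_rot: [0.878, 0.291, 0.359, -0.123]
force: [0.4, 0.4, 0.0]
gripper_width: 0.0919
grasp_force: 0.0
```

```bash
python3 - <<'E'
from h import *
s=arm.read_state();p,R=now();print(dir(arm)[-12:],torack(p),s['force'],s['time_s'],np.round(s['joints'],3))
print(R.as_matrix().round(3))
E
```

```text
['__ne__', '__new__', '__reduce__', '__reduce_ex__', '__repr__', '__setattr__', '__sizeof__', '__str__', '__subclasshook__', '__weakref__', 'read_state', 'tcp_to_tips'] [-0.2251 -0.011   0.0307] [0.41501699 0.39205243 0.01835033] 12.05 [ 0.831  0.718  0.182  2.132 -1.301  0.946  1.195]
[[ 0.572  0.599  0.56 ]
 [ 0.422 -0.8    0.426]
 [ 0.703 -0.008 -0.711]]
```

>>> play_rows:
  moves:
    - [[0, 0, 0, -0.005, 0, 0.005, -1], [0, 0, 0, -0.005, 0, 0.005, -1], [0, 0, 0, 0, 0, 0, -1]]

```text
time_s: 12.42
eef_pos: [0.441, -0.2808, 0.0163]
eef_rot: [0.878, 0.291, 0.36, -0.124]
force: [-0.1, -0.4, -0.0]
gripper_width: 0.0921
grasp_force: 0.0
```

```bash
python3 - <<'E'
from h import *
s=arm.read_state();p,R=now();print(torack(p),s['force'],s['time_s'],np.round(s['joints'],3))
plan(p,R,[(rk(-.206,-.012,.0158),down(yr-np.pi/2,45))])
E
```

```text
[-0.2241 -0.0103  0.0163] [-0.11669163 -0.4279457  -0.03868684] 12.425 [ 0.877  0.742  0.117  2.129 -1.305  0.903  1.213]
rot [-0.33  0.24 -0.37] n0.1 then shift [0.0125 0.0017 0.0132] n0.3
```

>>> play_rows:
  moves:
    - [[0, 0, 0, 0.006, 0.0005, 0.0065, -1], [0, 0, 0, 0.006, 0.0005, 0.0065, -1], [0, 0, 0, 0.004, 0, 0.004, -1], [0, 0, 0, 0.004, 0, 0.004, -1], [0, 0, 0, 0.003, 0, 0.003, -1], [0, 0, 0, 0, 0, 0, -1]]

```text
time_s: 13.18
eef_pos: [0.4685, -0.2617, 0.0161]
eef_rot: [0.878, 0.291, 0.36, -0.124]
force: [0.3, -0.2, -0.9]
gripper_width: 0.0918
grasp_force: 0.0
```

```bash
python3 - <<'E'
from h import *
s=arm.read_state();p,R=now();print(torack(p),s['force'],s['time_s'],np.round(s['joints'],3))
plan(p,R,[(rk(-.189,-.012,.0158),down(yr-np.pi/2,45))])
E
```

```text
[-0.1906 -0.0116  0.0161] [ 0.26988463 -0.17141369 -0.89431052] 13.175 [ 0.922  0.737 -0.037  2.126 -1.309  0.79   1.163]
rot [-0.31  0.25 -0.29] n0.0 then shift [0.0009 0.0004 0.0013] n0.0
```

```bash
cat > arc.py <<'E'
from h import *
B=np.array([-.0362,0]); tt=np.array([1,-1])/2**.5; n=np.array([1,1])/2**.5
rot=lambda v,a:np.array([v[0]*np.cos(a)+v[1]*np.sin(a),-v[0]*np.sin(a)+v[1]*np.cos(a)])
def tcp(th):
    a=np.radians(th)
    if th<47.1: bead=B+rot([-.1435,.021],a)
    else: bead=B+[.0287,0]+rot([-.163,0],a)
    d=tt if th<45 else np.array([np.cos(a),-np.sin(a)])
    return bead+.008*d-.008*tt-.0095*n
E
python3 - <<'E'
from arc import *
p,R=now();r=torack(p);q=np.array([r[0],r[2]])
for th in list(range(5,106,5))+[108,111]:
    c=tcp(th);d=c-q;print(th,c.round(4),'dx',round(d@n,4),'dz',round(d@tt,4));q=c
E
```

```text
5 [-0.184   0.0267] dx 0.0121 dz -0.0029
10 [-0.1806  0.0389] dx 0.011 dz -0.0062
15 [-0.1761  0.0507] dx 0.0115 dz -0.0052
20 [-0.1706  0.0621] dx 0.012 dz -0.0042
25 [-0.1641  0.073 ] dx 0.0123 dz -0.0031
30 [-0.1567  0.0832] dx 0.0125 dz -0.002
35 [-0.1484  0.0928] dx 0.0126 dz -0.0009
40 [-0.1393  0.1016] dx 0.0127 dz 0.0002
45 [-0.1295  0.1096] dx 0.0126 dz 0.0013
50 [-0.1195  0.1177] dx 0.0128 dz 0.0014
55 [-0.1088  0.1259] dx 0.0134 dz 0.0018
60 [-0.0974  0.1332] dx 0.0132 dz 0.0029
65 [-0.0854  0.1394] dx 0.0129 dz 0.0041
70 [-0.0729  0.1446] dx 0.0125 dz 0.0052
75 [-0.06    0.1487] dx 0.012 dz 0.0062
80 [-0.0468  0.1516] dx 0.0114 dz 0.0073
85 [-0.0334  0.1533] dx 0.0107 dz 0.0082
90 [-0.0199  0.1539] dx 0.01 dz 0.0091
95 [-0.0064  0.1533] dx 0.0091 dz 0.01
100 [0.007  0.1516] dx 0.0082 dz 0.0107
105 [0.0202 0.1487] dx 0.0073 dz 0.0114
108 [0.028  0.1464] dx 0.0039 dz 0.0071
111 [0.0357 0.1436] dx 0.0035 dz 0.0073
```

>>> play_rows:
  moves:
    - [[0, 0, 0, 0.004, 0, 0.001, -1], [0, 0, 0, 0.004, 0, -0.001, -1], [0, 0, 0, 0.004, 0, -0.002, -1], [0, 0, 0, 0.0055, 0, -0.003, -1], [0, 0, 0, 0.0055, 0, -0.003, -1], [0, 0, 0, 0, 0, 0, -1]]

```text
time_s: 13.92
eef_pos: [0.4769, -0.2562, 0.0381]
eef_rot: [0.878, 0.291, 0.36, -0.123]
force: [-4.0, -2.9, -0.7]
gripper_width: 0.0918
grasp_force: 1.8
```

```bash
python3 - <<'E'
from arc import *
s=arm.read_state();p,R=now();r=torack(p);print(r,s['force'],s['time_s'],np.round(s['joints'],3),tcp(10))
plan(p,R,[(p,down(yr-np.pi/2,45))])
im=snap('side','s3.png')[190:375,240:450]
cv2.imwrite('pics/s3c.png',cv2.resize(im,None,fx=3,fy=3,interpolation=cv2.INTER_CUBIC))
E
```

```text
[-0.1806 -0.0122  0.0381] [-3.99329408 -2.92507652 -0.69143562] 13.925 [ 0.901  0.692 -0.036  2.126 -1.287  0.796  1.101] [-0.18059082  0.03888196]
rot [-0.24  0.32 -0.28] n0.0 then shift [0. 0. 0.] n0.0
```

View pics/s3c.png

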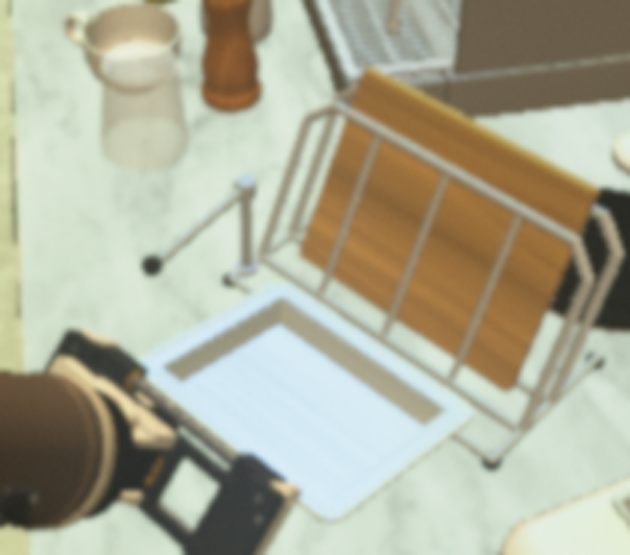

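```bash
python3 - <<'E'
from arc import *
B=np.array([-.0362,0])
for th in (0,5,10):
    f=lambda x,z:B+rot([x,z],np.radians(th))
    P=[]
    for x in(-.1435,.0195):
        b=f(x,.024)
        P+=[rk(b[0],-.012+s*.0975,b[1]) for s in(1,-1)]
    print(th,((proj('side',P)-[240,190])*3).round(0).tolist())
E
```

```text
0 [[126.0, 394.0], [328.0, 557.0], [282.0, 279.0], [482.0, 415.0]]
5 [[128.0, 380.0], [331.0, 544.0], [284.0, 279.0], [483.0, 415.0]]
10 [[131.0, 366.0], [336.0, 529.0], [285.0, 280.0], [485.0, 415.0]]
```

The near edge is up about 10° at crop pixels (332,520), which matches the predicted arc. I'll continue.

>>> play_rows:
  moves:
    - [[0, 0, 0, 0.0058, 0, -0.0026, -1], [0, 0, 0, 0.0058, 0, -0.0026, -1], [0, 0, 0, 0.006, 0, -0.0021, -1], [0, 0, 0, 0.006, 0, -0.0021, -1], [0, 0, 0, 0.0062, 0, -0.0015, -1], [0, 0, 0, 0.0062, 0, -0.0015, -1], [0, 0, 0, 0.0063, 0, -0.001, -1], [0, 0, 0, 0.0063, 0, -0.001, -1], [0, 0, 0, 0, 0, 0, -1]]

```text
time_s: 15.1
eef_pos: [0.4972, -0.2408, 0.0828]
eef_rot: [0.877, 0.292, 0.36, -0.124]
force: [-1.0, -1.2, -1.5]
gripper_width: 0.0913
grasp_force: 0.8
```

```bash
python3 - <<'E'
from arc import *
s=arm.read_state();p,R=now();r=torack(p);print(r,s['force'],s['time_s'],np.round(s['joints'],3),tcp(30))
plan(p,R,[(rk(tcp(30)[0],-.012,tcp(30)[1]),down(yr-np.pi/2,45))])
E
```

```text
[-0.1551 -0.0121  0.0828] [-0.95883922 -1.24195221 -1.45823356] 15.1 [ 0.845  0.604 -0.029  2.117 -1.247  0.813  0.97 ] [-0.15669216  0.08321902]
rot [-0.31  0.24 -0.25] n0.0 then shift [-0.0008 -0.0001 -0.0014] n0.0
```

Good. Force is small, about 1.5 N both down and back. On to about 55°.

>>> play_rows:
  moves:
    - [[0, 0, 0, 0.0063, 0, -0.001, -1], [0, 0, 0, 0.0063, 0, -0.001, -1], [0, 0, 0, 0.0063, 0, -0.0005, -1], [0, 0, 0, 0.0063, 0, 0, -1], [0, 0, 0, 0.0063, 0, 0.0005, -1], [0, 0, 0, 0.0063, 0, 0.0005, -1], [0, 0, 0, 0.0064, 0, 0.0006, -1], [0, 0, 0, 0.0064, 0, 0.0006, -1], [0, 0, 0, 0.0066, 0, 0.0008, -1], [0, 0, 0, 0.0066, 0, 0.001, -1]]

```text
time_s: 16.35
eef_pos: [0.5342, -0.2133, 0.1263]
eef_rot: [0.878, 0.291, 0.36, -0.124]
force: [-1.3, -1.3, -1.4]
gripper_width: 0.0918
grasp_force: 0.8
```

```bash
python3 - <<'E'
from arc import *
s=arm.read_state();p,R=now();r=torack(p);print(r,s['force'],s['time_s'],np.round(s['joints'],3),tcp(55))
im=snap('side','s4.png')[150:375,240:490]
cv2.imwrite('pics/s4c.png',cv2.resize(im,None,fx=2.5,fy=2.5,interpolation=cv2.INTER_CUBIC))
E
```

```text
[-0.109  -0.0124  0.1263] [-1.33125074 -1.28383255 -1.37131306] 16.35 [ 0.757  0.526 -0.035  2.092 -1.224  0.805  0.816] [-0.10877872  0.12590791]
```

View pics/s4c.png

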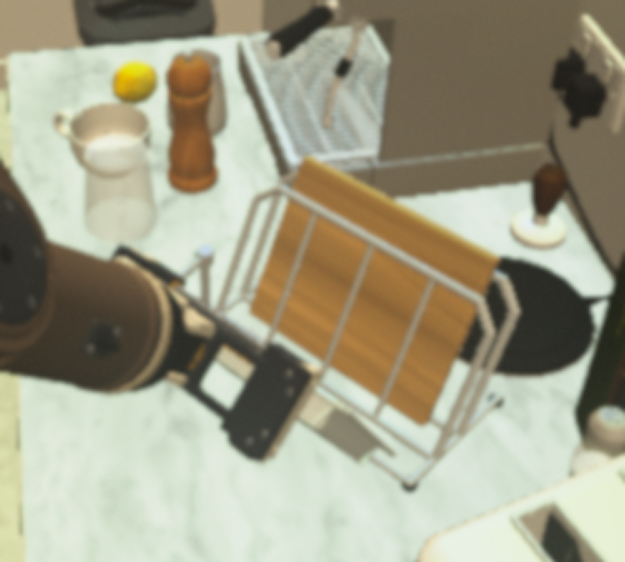

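The tray is tilted about 55° on the two fingertips, with its far rim behind the rail. I'll continue.

>>> play_rows:
  moves:
    - [[0, 0, 0, 0.0066, 0, 0.0014, -1], [0, 0, 0, 0.0066, 0, 0.0015, -1], [0, 0, 0, 0.0065, 0, 0.002, -1], [0, 0, 0, 0.0065, 0, 0.002, -1], [0, 0, 0, 0.0063, 0, 0.0026, -1], [0, 0, 0, 0.0062, 0, 0.0026, -1], [0, 0, 0, 0.006, 0, 0.0031, -1], [0, 0, 0, 0.006, 0, 0.0031, -1], [0, 0, 0, 0.0057, 0, 0.0036, -1], [0, 0, 0, 0.0057, 0, 0.0036, -1]]

```text
time_s: 17.65
eef_pos: [0.5848, -0.1761, 0.153]
eef_rot: [0.877, 0.291, 0.361, -0.124]
force: [-3.5, 0.3, 9.9]
gripper_width: 0.0919
grasp_force: 4.9
```

```bash
python3 - <<'E'
from arc import *
s=arm.read_state();p,R=now();r=torack(p);print(r,s['force'],s['time_s'],np.round(s['joints'],3),tcp(80))
E
```

```text
[-0.0463 -0.0129  0.153 ] [-3.54176083  0.25962658  9.90539356] 17.65 [ 0.655  0.492 -0.061  2.052 -1.233  0.759  0.686] [-0.04678984  0.15158454]
```

>>> play_rows:
  moves:
    - [[0, 0, 0, 0.002, 0, -0.002, -1], [0, 0, 0, 0.0025, 0, 0.001, -1], [0, 0, 0, 0.002, 0, 0.0015, -1], [0, 0, 0, 0, 0, 0, -1]]

```text
time_s: 18.15
eef_pos: [0.5878, -0.1734, 0.1557]
eef_rot: [0.878, 0.291, 0.36, -0.124]
force: [-1.2, -0.8, -1.1]
gripper_width: 0.0919
grasp_force: 0.5
```

```bash
python3 - <<'E'
from arc import *
s=arm.read_state();p,R=now();r=torack(p);print(r,s['force'],s['time_s'],tcp(83))
im=snap('side','s5.png')[150:375,240:490]
cv2.imwrite('pics/s5c.png',cv2.resize(im,None,fx=2.5,fy=2.5,interpolation=cv2.INTER_CUBIC))
E
```

```text
[-0.0422 -0.0126  0.1557] [-1.20377632 -0.84247186 -1.05871983] 18.15 [-0.03876412  0.15278399]
```

View pics/s5c.png

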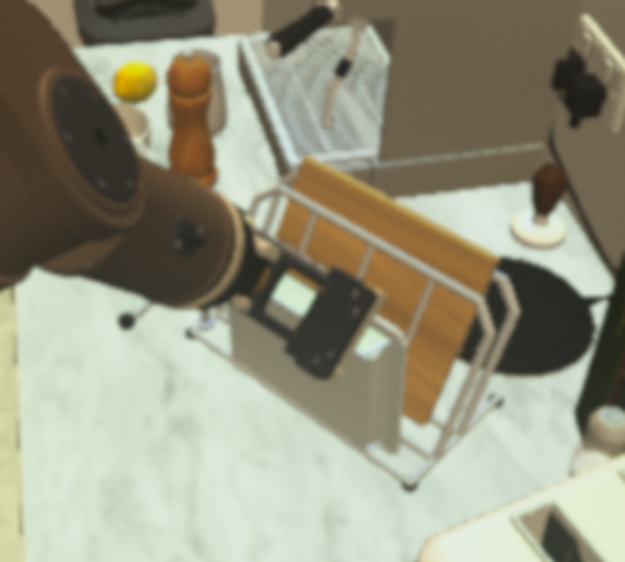

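The tray stands at about 80° behind the rail and is well engaged. I'll go on slowly past upright.

>>> play_rows:
  moves:
    - [[0, 0, 0, 0.0043, 0, 0.0033, -1], [0, 0, 0, 0.0042, 0, 0.0034, -1], [0, 0, 0, 0.0041, 0, 0.0035, -1], [0, 0, 0, 0.004, 0, 0.0036, -1], [0, 0, 0, 0.0038, 0, 0.0038, -1], [0, 0, 0, 0.0025, 0, 0.0026, -1], [0, 0, 0, 0, 0, 0, -1]]

```text
time_s: 19.08
eef_pos: [0.6127, -0.155, 0.1582]
eef_rot: [0.877, 0.292, 0.36, -0.124]
force: [-0.7, 0.7, 5.6]
gripper_width: 0.0919
grasp_force: 2.8
```

```bash
python3 - <<'E'
from arc import *
s=arm.read_state();p,R=now();r=torack(p);print(r,s['force'],s['time_s'],tcp(91))
E
```

```text
[-0.0112 -0.0128  0.1582] [-0.67415501  0.74172043  5.59955572] 19.075 [-0.01716925  0.15391573]
```

>>> play_rows:
  moves:
    - [[0, 0, 0, 0.003, 0, 0, -1], [0, 0, 0, 0.002, 0, 0.0015, -1], [0, 0, 0, 0.0017, 0, 0.0018, -1], [0, 0, 0, 0.0017, 0, 0.0018, -1], [0, 0, 0, 0.0015, 0, 0.0018, -1], [0, 0, 0, 0, 0, 0, -1]]

```text
time_s: 19.82
eef_pos: [0.6218, -0.1479, 0.1597]
eef_rot: [0.878, 0.291, 0.36, -0.124]
force: [-0.4, 0.3, 0.3]
gripper_width: 0.0916
grasp_force: 0.0
```

```bash
python3 - <<'E'
from arc import *
s=arm.read_state();p,R=now();r=torack(p);print(r,s['force'],s['time_s'],tcp(97))
E
```

```text
[ 0.0003 -0.0125  0.1597] [-0.41899539  0.265394    0.34035602] 19.825 [-0.00098462  0.15278399]
```

>>> play_rows:
  moves:
    - [[0, 0, 0, 0, 0, 0.003, -1], [0, 0, 0, 0.001, 0, 0.002, -1], [0, 0, 0, 0.001, 0, 0.002, -1], [0, 0, 0, 0.0012, 0, 0.0019, -1], [0, 0, 0, 0, 0, 0, -1]]

```text
time_s: 20.45
eef_pos: [0.6286, -0.1428, 0.1557]
eef_rot: [0.878, 0.291, 0.36, -0.124]
force: [-0.0, -0.5, -0.1]
gripper_width: 0.0919
grasp_force: 0.0
```

```bash
python3 - <<'E'
from arc import *
s=arm.read_state();p,R=now();r=torack(p);print(r,s['force'],s['time_s'],tcp(100))
im=snap('side','s6.png')[150:375,240:490]
cv2.imwrite('pics/s6c.png',cv2.resize(im,None,fx=2.5,fy=2.5,interpolation=cv2.INTER_CUBIC))
E
```

```text
[ 0.0088 -0.0126  0.1557] [-0.00060304 -0.49731287 -0.1007988 ] 20.45 [0.0070411  0.15158454]
```

View pics/s6c.png

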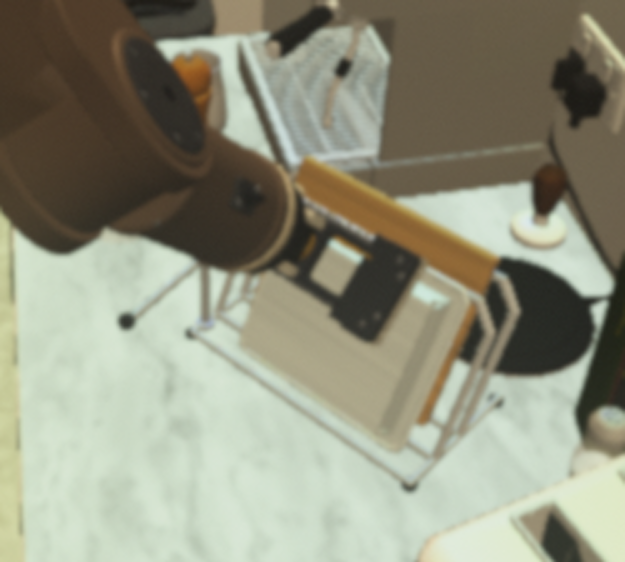

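The force is now zero and the tray leans on the wires. I'll retreat along the tool and untilt.

>>> play_rows:
  moves:
    - [[0, 0, 0, 0, 0, -0.01, -1], [0, 0, 0, 0, 0, -0.03, -1], [0, 0, 0, 0, 0, -0.04, -1], [0, 0, 0, 0, 0, -0.04, 1], [0, -9, 0, 0, 0, 0, 1], [0, -9, 0, 0, 0, 0, 1], [0, -9, 0, 0, 0, 0, 1], [0, -9, 0, 0, 0, 0, 1], [0, -9, 0, 0, 0, 0, 1], [0, 0, 0, 0, 0, 0, 1]]

```text
time_s: 21.75
eef_pos: [0.5633, -0.1912, 0.2409]
eef_rot: [0.948, 0.319, -0.003, -0.003]
force: [0.4, 1.3, -0.4]
gripper_width: 0.0262
grasp_force: 0.0
```

```bash
python3 - <<'E'
from arc import *
s=arm.read_state();p,R=now();r=torack(p);print(p,r,s['force'],s['time_s'],s['gripper_width'],np.round(s['joints'],2));print(R.as_matrix().round(2))
print('ball',torack([.446,-.1162,.09]),'piv',torack([.5286,-.0385,.09]))
# dark blobs for ball
for n in('side','top'):
    im=snap(n,n+'7.png'); u,v=proj(n,[[.446,-.1162,.09]])[0].round().astype(int)
    g=im[v-15:v+16,u-15:u+16].max(2); m=g<60; yy,xx=np.nonzero(m); print(n,u,v,m.sum(),xx.mean()-15+u if m.any() else 0,yy.mean()-15+v if m.any() else 0)
# compare predicted tray outline: mean colours inside/out via edge score over theta
im=cv2.GaussianBlur(cv2.imread('pics/side7.png',0),(3,3),0).astype(float)
g=np.hypot(cv2.Sobel(im,6,1,0),cv2.Sobel(im,6,0,1))
res=[]
for th in np.arange(85,126,2.5):
  for xf in np.arange(-.024,.003,.003):
    F=np.array([xf,.0]);a=np.radians(th);P=[]
    for k in np.linspace(.0,1,30):
        for (x,y) in ((-.163*k,.0975),(-.163*k,-.0975),(-.163,.195*(k-.5)),(0,.195*(k-.5))):
            b=F+rot([x,.003],a);P.append(rk(b[0],y-.012,b[1]))
    q=proj('side',P).round().astype(int); res.append((g[q[:,1],q[:,0]].mean(),th,round(xf,3)))
print(sorted(res)[-6:],[r for r in res if r[2]==-.009])
E
```

```text
[ 0.56325363 -0.19117277  0.24094663] [-0.0725 -0.0121  0.2409] [ 0.3647535   1.32355129 -0.36452341] 21.75 0.026242212453824257 [ 0.07  0.39  0.23  1.65 -0.1   1.13 -0.59]
[[ 0.8   0.6  -0.01]
 [ 0.61 -0.8   0.  ]
 [-0.   -0.01 -1.  ]]
ball [-0.1213  0.1183  0.09  ] piv [-0.0086  0.1308  0.09  ]
side 290 278 5 290.2 278.4
top 378 284 28 377.2857142857143 284.35714285714283
[(np.float64(80.99726200516169), np.float64(115.0), np.float64(-0.024)), (np.float64(81.13065658693728), np.float64(105.0), np.float64(-0.012)), (np.float64(81.73402131859727), np.float64(107.5), np.float64(-0.015)), (np.float64(82.8571099224882), np.float64(122.5), np.float64(-0.012)), (np.float64(84.30020821964065), np.float64(112.5), np.float64(-0.024)), (np.float64(84.49889630516118), np.float64(125.0), np.float64(-0.015))] [(np.float64(51.45026462022618), np.float64(85.0), np.float64(-0.009)), (np.float64(55.36142384561342), np.float64(87.5), np.float64(-0.009)), (np.float64(55.73647044326481), np.float64(90.0), np.float64(-0.009)), (np.float64(48.97467173695962), np.float64(92.5), np.float64(-0.009)), (np.fl
[... 227 characters left out ...]
721004317), np.float64(102.5), np.float64(-0.009)), (np.float64(75.45100664359515), np.float64(105.0), np.float64(-0.009)), (np.float64(64.66542784887194), np.float64(107.5), np.float64(-0.009)), (np.float64(62.49650276755301), np.float64(110.0), np.float64(-0.009)), (np.float64(50.157345140637304), np.float64(112.5), np.float64(-0.009)), (np.float64(61.04999230284393), np.float64(115.0), np.float64(-0.009)), (np.float64(71.96434508616424), np.float64(117.5), np.float64(-0.009)), (np.float64(77.29644472710648), np.float64(120.0), np.float64(-0.009)), (np.float64(67.19379345064712), np.float64(122.5), np.float64(-0.009)), (np.float64(59.95178021029016), np.float64(125.0), np.float64(-0.009))]
```

The tray is free-standing on the wires and the ball hasn't moved, at rack (-121,118). Next I plan the keeper swing.

```bash
cat > kp.py <<'E'
from arc import *
P=np.array([-.0105,.1305])
def pose(phi,off=.0135,r=.08,z=.088):
    q=P+r*np.array([-np.sin(phi),-np.cos(phi)])-off*np.array([np.cos(phi),-np.sin(phi)])
    return rk(q[0],q[1],z),down(yr-np.pi/2-phi)
E
python3 - <<'E'
from kp import *
p,R=now()
a=pose(1.46,.0255); hi=a[0].copy();hi[2]=.24
plan(p,R,[(p,a[1]),(hi,None),(a[0],None),pose(1.46)])
A=pose(1.46);B=pose(1.46-np.radians(8));
rv=(A[1].inv()*B[1]).as_rotvec(degrees=True);print(rv.round(2),A[1].inv().apply(B[0]-A[0]).round(5),B[1].inv().apply(B[0]-A[0]).round(5))
E
```

```text
rot [-0.24  0.47 83.63] n7.8 then shift [0. 0. 0.] n0.0
rot [0. 0. 0.] n0.0 then shift [-0.1611 -0.0015  0.0008] n2.6
rot [0. 0. 0.] n0.0 then shift [0.    0.    0.152] n2.4
rot [0. 0. 0.] n0.0 then shift [0.012 0.    0.   ] n0.2
[ 0.  0. -8.] [0.01127 0.0011  0.     ] [0.011   0.00266 0.     ]
```

>>> play_rows:
  moves:
    - [[0, 0.5, 9.3, 0, 0, 0, 1], [0, 0, 9.3, 0, 0, 0, 1], [0, 0, 9.3, 0, 0, 0, 1], [0, 0, 9.3, 0, 0, 0, 1], [0, 0, 9.3, 0, 0, 0, 1], [0, 0, 9.3, 0, 0, 0, 1], [0, 0, 9.3, 0, 0, 0, 1], [0, 0, 9.3, 0, 0, 0, 1], [0, 0, 9.2, 0, 0, 0, 1], [0, 0, 0, 0, 0, 0, 1]]

```text
time_s: 23.1
eef_pos: [0.5599, -0.1962, 0.2411]
eef_rot: [0.917, -0.398, -0.002, -0.004]
force: [0.1, -0.4, -0.6]
gripper_width: 0.0009
grasp_force: 0.0
```

>>> play_rows:
  moves:
    - [[0, 0, 0, -0.04, 0, 0, 1], [0, 0, 0, -0.04, 0, 0, 1], [0, 0, 0, -0.04, 0, 0, 1], [0, 0, 0, -0.041, -0.001, 0, 1], [0, 0, 0, 0, 0, 0, 1]]

```text
time_s: 23.72
eef_pos: [0.4495, -0.0751, 0.242]
eef_rot: [0.919, -0.394, -0.002, -0.005]
force: [0.4, 0.5, 0.2]
gripper_width: 0.0005
grasp_force: 0.0
```

```bash
python3 - <<'E'
from kp import *
p,R=now();s=arm.read_state();print(torack(p),s['force'],s['gripper_width'],np.round(s['joints'],2))
a=pose(1.46,.0255); plan(p,R,[(a[0],a[1])])
E
```

```text
[-0.0938  0.149   0.242 ] [0.36771457 0.51715158 0.15978382] 0.0004555663017903692 [-0.42  0.15  0.55  1.99 -0.1   1.03 -2.2 ]
rot [-0.39  0.47  0.34] n0.1 then shift [ 0.0021 -0.0007  0.154 ] n2.5
```

>>> play_rows:
  moves:
    - [[0, 0, 0, 0, 0, 0.05, 1], [0, 0, 0, 0, 0, 0.05, 1], [0, 0, 0, 0, 0, 0.034, 1], [0, 0, 0, 0, 0, 0.02, 1], [0, 0, 0, 0.005, 0, 0, 1], [0, 0, 0, 0.005, 0, 0, 1], [0, 0, 0, 0.004, 0, 0, 1], [0, 0, 0, 0, 0, 0, 1]]

```text
time_s: 24.72
eef_pos: [0.4619, -0.0858, 0.0885]
eef_rot: [0.918, -0.396, -0.001, -0.004]
force: [-0.4, -0.4, 0.0]
gripper_width: 0.0007
grasp_force: 0.0
```

```bash
python3 - <<'E'
from kp import *
p,R=now();s=arm.read_state();print(torack(p),s['force'],s['time_s'])
plan(p,R,[pose(1.46)])
E
```

```text
[-0.0903  0.1331  0.0885] [-0.39488371 -0.40741525  0.0023443 ] 24.725
rot [-0.34  0.29  0.04] n0.0 then shift [-0.0021  0.001   0.0005] n0.0
```

>>> play_rows:
  moves:
    - [[0, 0, -6, 0.0084, 0.001, 0, 1], [0, 0, -6, 0.0084, 0.001, 0, 1], [0, 0, -6, 0.0084, 0.001, 0, 1], [0, 0, -6, 0.0084, 0.001, 0, 1], [0, 0, -6, 0.0084, 0.001, 0, 1], [0, 0, -6, 0.0084, 0.001, 0, 1], [0, 0, -6, 0.0084, 0.001, 0, 1], [0, 0, 0, 0, 0, 0, 1]]

```text
time_s: 25.72
eef_pos: [0.509, -0.119, 0.088]
eef_rot: [0.999, -0.041, 0.0, -0.004]
force: [0.5, -0.1, -0.5]
gripper_width: 0.0005
grasp_force: 0.0
```

```bash
python3 - <<'E'
from kp import *
p,R=now();s=arm.read_state();print(torack(p),s['force'],s['time_s'])
f=1.46-np.radians(42);plan(p,R,[pose(f),pose(f-np.radians(30))])
E
```

```text
[-0.0726  0.0782  0.088 ] [ 0.50392026 -0.11559789 -0.51759739] 25.725
rot [-0.45  0.01  0.02] n0.0 then shift [-0.0019 -0.0003 -0.    ] n0.0
rot [  0.   0. -30.] n2.8 then shift [0.0382 0.0175 0.    ] n0.7
```

>>> play_rows:
  moves:
    - [[0, 0, -6, 0.0084, 0.001, 0, 1], [0, 0, -6, 0.0084, 0.001, 0, 1], [0, 0, -6, 0.0084, 0.001, 0, 1], [0, 0, -6, 0.0084, 0.001, 0, 1], [0, 0, -6, 0.0084, 0.001, 0, 1], [0, 0, 0, 0, 0, 0, 1]]

```text
time_s: 26.48
eef_pos: [0.5504, -0.1184, 0.0877]
eef_rot: [0.976, 0.218, 0.001, -0.004]
force: [-0.3, 0.4, -0.2]
gripper_width: 0.0009
grasp_force: 0.0
```

```bash
cat > ball.py <<'E'
from kp import *
def look(tag,phi):
    b=P+.11*np.array([-np.sin(phi),-np.cos(phi)]);w=rk(b[0],b[1],.09)
    for n in('side','top'):
        im=snap(n,n+tag+'.png'); u,v=proj(n,[w])[0].round().astype(int)
        m=im[v-12:v+13,u-12:u+13].max(2)<60; yy,xx=np.nonzero(m); print(n,'pred',u,v,'dark',m.sum(),(xx.mean()-12+u,yy.mean()-12+v) if m.any() else '')
E
python3 - <<'E'
from ball import *
p,R=now();s=arm.read_state();print(torack(p),s['force'],s['time_s'])
plan(p,R,[pose(1.46-np.radians(72))]); look('8',1.46-np.radians(72))
E
```

```text
[-0.0391  0.0539  0.0877] [-0.31000038  0.43977733 -0.22623858] 26.475
rot [-0.41 -0.18 -0.08] n0.0 then shift [-0.0009 -0.0008 -0.0003] n0.0
side pred 350 279 dark 42 (np.float64(354.2857142857143), np.float64(272.2857142857143))
top pred 389 226 dark 0
```

```bash
python3 - <<'E'
import cv2,numpy as np
for n,u,v in(('side',290,278),('top',378,284)):
    for t in ('7','8'):
        im=cv2.imread(f'pics/{n}{t}.png'); print(n,t,(im[v-8:v+9,u-8:u+9].max(2)<60).sum(), im[v,u])
im=cv2.imread('pics/side8.png').max(2)[264:294,336:366]
for r in im[::2]: print(' '.join('%3d'%x for x in r[::2]))
E
```

```text
side 7 5 [49 57 53]
side 8 0 [184 204 189]
top 7 28 [38 39 39]
top 8 165 [38 43 47]
107 122  87  77  89  66  80  83  82  82  81  82  82  81  82
 84  97 122 126 108  78  82  81  81  81  83  79  80  82  80
100  92 101 131 107  64  78  82 104  88  81  83  78  71  60
116 116  94 100 108  56  61  73  86  79  75  72  59  51  53
118 124 116  90  86  77  58  58  71  63  57  50  53  74 102
120 126 125 115  91  92  93  56  52  50  53  74 103 121 129
123 125 125 125 121 109 116  93  75  77 103 123 129 130 130
123 126 131 141 151 145 127 126 123 122 129 131 130 131 134
136 144 152 159 161 150 130 128 108 113 130 131 135 143 148
153 159 160 159 160 150 129 132 125 131 136 143 151 156 155
167 160 160 160 160 154 132 133 137 144 152 155 156 157 157
168 161 159 160 160 160 151 147 154 158 159 158 156 157 157
168 161 159 158 159 160 160 159 160 161 160 160 158 157 157
191 177 166 160 159 159 160 160 162 161 161 159 160 159 158
203 197 177 173 163 158 159 159 160 160 160 160 160 160 159
```

The ball has left its old spot, so the keeper is following. I'll now close in with small steps.

>>> play_rows:
  moves:
    - [[0, 0, -3, 0.0042, 0.0005, 0, 1], [0, 0, -3, 0.0042, 0.0005, 0, 1], [0, 0, -3, 0.0042, 0.0005, 0, 1], [0, 0, -2, 0.0028, 0.0003, 0, 1], [0, 0, 0, 0, 0, 0, 1]]

```text
time_s: 27.2
eef_pos: [0.5644, -0.1128, 0.0877]
eef_rot: [0.95, 0.311, 0.001, -0.004]
force: [0.1, -1.5, 0.9]
gripper_width: 0.0002
grasp_force: 0.3
```

>>> play_rows:
  moves:
    - [[0, 0, -1, 0.0014, 0.0002, 0, 1], [0, 0, -1, 0.0014, 0.0002, 0, 1], [0, 0, 0, 0, 0, 0, 1]]

```text
time_s: 27.58
eef_pos: [0.567, -0.1113, 0.0876]
eef_rot: [0.945, 0.328, 0.001, -0.004]
force: [-0.6, -1.0, 0.5]
gripper_width: 0.0006
grasp_force: 0.5
```

>>> play_rows:
  moves:
    - [[0, 0, -1, 0.0014, 0.0002, 0, 1], [0, 0, -1, 0.0014, 0.0002, 0, 1], [0, 0, 0, 0, 0, 0, 1]]

```text
time_s: 27.95
eef_pos: [0.5695, -0.1097, 0.0876]
eef_rot: [0.939, 0.345, 0.001, -0.004]
force: [-0.2, -0.3, 0.7]
gripper_width: 0.0005
grasp_force: 0.4
```

>>> play_rows:
  moves:
    - [[0, 0, -1, 0.0014, 0.0002, 0, 1], [0, 0, 0, 0, 0, 0, 1], [0, 0, 0, 0, 0, 0, 1]]

```text
time_s: 28.32
eef_pos: [0.5706, -0.109, 0.0876]
eef_rot: [0.936, 0.353, 0.001, -0.004]
force: [-0.1, -1.7, 0.4]
gripper_width: 0.0002
grasp_force: 0.4
```

>>> play_rows:
  moves:
    - [[0, 0, -1, 0.0014, 0.0002, 0, 1], [0, 0, 0, 0, 0, 0, 1], [0, 0, 0, 0, 0, 0, 1]]

```text
time_s: 28.7
eef_pos: [0.5711, -0.1087, 0.0875]
eef_rot: [0.933, 0.361, 0.001, -0.004]
force: [-4.2, -3.9, 3.0]
gripper_width: 0.0004
grasp_force: 2.7
```

>>> play_rows:
  moves:
    - [[0, 0, -1, 0.0014, 0.0002, 0, 1], [0, 0, 0, 0, 0, 0, 1], [0, 0, 0, 0, 0, 0, 1]]

```text
time_s: 29.08
eef_pos: [0.5715, -0.1087, 0.0875]
eef_rot: [0.93, 0.368, -0.0, -0.004]
force: [-6.3, -5.8, 4.5]
gripper_width: 0.0006
grasp_force: 4.2
```

The ball is snug at about 8.5 N. I'll ease off straight back, then go up.

>>> play_rows:
  moves:
    - [[0, 0, 0, -0.002, 0, 0, 1], [0, 0, 0, -0.003, 0, 0, 1], [0, 0, 0, -0.01, 0, 0, 1], [0, 0, 0, -0.02, 0, 0, 1], [0, 0, 0, -0.03, 0, 0, 1], [0, 0, 0, 0, 0, -0.05, 1], [0, 0, 0, 0, 0, -0.06, 1], [0, 0, 0, -0.05, 0, -0.03, 1], [0, 0, 0, -0.05, 0, 0, 1], [0, 0, 0, 0, 0, 0, 1]]

```text
time_s: 30.32
eef_pos: [0.4489, -0.2257, 0.2273]
eef_rot: [0.931, 0.365, 0.001, -0.003]
force: [1.1, 0.1, -0.5]
gripper_width: 0.0002
grasp_force: 0.0
```

```bash
python3 - <<'E'
from ball import *
p,R=now();s=arm.read_state();print(torack(p),s['force'],s['time_s'])
look('9',-.09)
im=cv2.imread('pics/side9.png').max(2)
u,v=proj('side',[rk(P[0]+.11*.09,P[1]-.11,.09)])[0].round().astype(int);print(u,v)
for r in im[v-10:v+12,u-14:u+15:2]: print(' '.join('%3d'%x for x in r))
# tray plane check: top/bottom bright edges along y=-.05 line
for th,xf in((115,-.008),(118,-.01),(105,-.01)):
    c=[]
    for y in(.085,-.109):
        for x in(0,-.163):
            b=np.array([xf,0])+rot([x,0],np.radians(th));c.append(rk(b[0],y,b[1]))
    print(th,proj('side',c).round(0).tolist(),proj('top',c).round(0).tolist())
E
```

```text
[-0.1847  0.0289  0.2273] [ 1.12534109  0.10305745 -0.5192243 ] 30.325
side pred 361 272 dark 14 (np.float64(360.5), np.float64(272.2857142857143))
top pred 381 214 dark 32 (np.float64(380.375), np.float64(213.09375))
361 273
165 157 155 157 156 155 156 157 158 156 156 156 157 158 156
170 165 157 155 157 156 155 155 158 158 157 155 155 157 156
160 171 166 157 157 156 156 156 156 158 158 156 156 157 157
145 160 171 167 158 157 157 155 156 157 158 158 156 156 157
140 146 161 172 167 157 154 152 155 156 157 159 157 156 157
144 139 147 163 172 161 140 134 147 155 156 158 157 158 157
150 144 141 148 162 157 111 101 128 152 155 157 158 159 158
155 150 145 142 149 136  78  66 100 148 156 156 156 159 159
156 154 150 146 141 115  57  51  78 144 157 156 156 157 159
157 156 153 150 146 108  51  47  70 140 156 157 156 156 158
156 157 156 154 151 119  53  48  73 141 155 157 157 155 157
155 157 157 156 153 130  67  58  91 146 156 157 156 156 156
155 157 158 157 156 140  99  88 121 154 156 157 156 157 156
156 155 158 158 157 150 130 127 144 157 158 156 156 157 157
156 156 157 158 157 155 149 147 154 158 159 158 156 156 157
158 156 157 156 158 158 155 154 155 157 158 159 157 156 156
159 157 156 155 157 157 157 155 153 156 158 158 158 157 156
160 158 157 157 156 156 157 158 156 154 156 158 159 159 158
162 160 158 157 157 157 157 158 158 155 156 157 159 159 159
161 160 159 157 158 157 157 158 158 156 154 155 158 159 160
162 161 160 159 158 157 157 158 159 159 155 155 156 158 161
162 161 162 160 158 158 157 158 157 158 158 156 154 157 160
115 [[336.0, 288.0], [358.0, 227.0], [402.0, 333.0], [430.0, 268.0]] [[357.0, 239.0], [341.0, 202.0], [423.0, 192.0], [416.0, 149.0]]
118 [[336.0, 289.0], [360.0, 227.0], [401.0, 334.0], [431.0, 268.0]] [[358.0, 240.0], [340.0, 200.0], [424.0, 193.0], [414.0, 148.0]]
105 [[336.0, 289.0], [350.0, 229.0], [401.0, 334.0], [423.0, 271.0]] [[358.0, 240.0], [349.0, 212.0], [424.0, 193.0], [425.0, 159.0]]
```

The ball sits at the predicted spot against the tray and the robot is clear, so I'm handing in.

```bash
python3 -c "
from bench import ticket
print(ticket.finish_job())"
```

```text
the job is handed in; nothing more can be done
None
```

I handed the job in at about 30 s of the 72 s allowed, with no verdict returned: the tray leans on the wires in the front slot (lean judged from its staying put and the ball's position, not measured), the keeper ball was pressed on at about 9 N, and the arm is clear; I never went near the mug, mill or glass, but did not measure them at the end.

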